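Sweep used bottle caps into the waste box and shut it

TASK

Clear the three used bottle caps off the metal sweep tray: push the waste box's sliding lid open with your fingertips, sweep the caps along the deck so that all three drop into the box, then push the lid fully shut again. Everything is pushed, so never pick a cap up, and leave the open bottles and the bench timer where they stand.

Things in the scene. Friction and masses are not known exactly. Their poses are not given: they have to be found in the camera images.
- sweep_tray: Fixed metal sweep tray, waste box at its left end. Origin: on the worktop under the deck's centre; z up, +y along the deck towards the box (sweep direction), +x across, away from the robot. Flat deck 58 mm above the worktop, x -65 to 65 mm, y -70 to 70 mm. Rims 3 mm thick, 10 mm higher than the deck, at y = -70 mm and x = +-65 mm (these run on to y = 167 mm as lid guides); no rim at y = 70 mm.
- box_mouth (a point): Centre of the waste box's mouth, level with the deck, at tray x = 0, y = 104 mm, z = 58 mm. Grey plastic box let in at the deck's left end: the deck stops at tray y = 70 mm and things drop in. Inside it is 126 mm wide (x) and runs from y = 71 to 137 mm; floor 6 mm above the worktop. The lid's guides narrow the mouth to 124 mm.
- box_lid (a joint): Grey lid of the waste box, slides along the tray's y. 0 = fully shut (plate over tray y 72 to 142 mm, its top level with the deck), 0.062 m = fully open (slid to +y, overhanging the left end). Starts shut or up to 18 mm open. Stays where it is left; moves at about 2 to 3 N; worked by pushing its lip along y.
- lid_lip (a point): Middle of the top edge of the lid's upturned lip, which is 116 mm wide (tray x), 6 mm thick (y), 14 mm higher than the deck. Moves with the lid: tray x = 0, y = 139 mm + joint value, z = 72 mm. Push its inner side to open, its outer side to shut.
- cap_1: Loose white ribbed screw cap lying crown up on the deck: disc 28 mm across, 14 mm high, 12 g. Origin at its centre (65 mm above the worktop on the deck). Starts anywhere from y = -24 to +46 mm along the deck and within 45 mm of its centre line; the three do not touch.
- cap_2: Loose white ribbed screw cap lying crown up on the deck: disc 28 mm across, 14 mm high, 12 g. Origin at its centre (65 mm above the worktop on the deck). Starts anywhere from y = -24 to +46 mm along the deck and within 45 mm of its centre line; the three do not touch.
- cap_3: Loose white ribbed screw cap lying crown up on the deck: disc 28 mm across, 14 mm high, 12 g. Origin at its centre (65 mm above the worktop on the deck). Starts anywhere from y = -24 to +46 mm along the deck and within 45 mm of its centre line; the three do not touch.
- bottle_1: Loose open white plastic sample bottle without its cap, 42 mm across, 78 mm high, standing on the worktop behind the tray (far side from the robot, its axis about 115 mm from the deck's centre line). Origin at the centre of its underside. Leave alone.
- bottle_2: Loose open white plastic sample bottle without its cap, 42 mm across, 78 mm high, standing on the worktop behind the tray (far side from the robot, its axis about 115 mm from the deck's centre line). Origin at the centre of its underside. Leave alone.
- bottle_3: Loose open white plastic sample bottle without its cap, 42 mm across, 78 mm high, standing on the worktop behind the tray (far side from the robot, its axis about 115 mm from the deck's centre line). Origin at the centre of its underside. Leave alone.
- bench_timer: Small dark bench timer propped upright near the right end of the tray, further back, 59 x 55 x 92 mm; origin at the centre of its underside. Leave alone. Right of it stands a tall bench centrifuge (fixed; world x from 0.51 m, y from -0.45 to -0.01 m): keep the arm clear of it when swinging in.

How it is judged (in metres and radians):
On the way, in this order (a step that is already met when the one before it is completed fails the run):
1. the waste box's lid has been pushed open (at least 35 mm) (value of joint box_lid above 0.035 m), for 0.1 s.
2. all three caps lie inside the waste box (y of cap_1 in the frame of sweep_tray between 0.068 and 0.142 m and x of cap_1 in the frame of sweep_tray between -0.066 and 0.066 m and z of each of cap_1, cap_2, cap_3 in the frame of sweep_tray below 0.05 m and y of cap_2 in the frame of sweep_tray between 0.068 and 0.142 m and x of cap_2 in the frame of sweep_tray between -0.066 and 0.066 m and y of cap_3 in the frame of sweep_tray between 0.068 and 0.142 m and x of cap_3 in the frame of sweep_tray between -0.066 and 0.066 m), for 0.2 s.
At the end, for the whole second after the job is handed in: All three caps lie at rest inside the waste box below the lid, the lid is shut to within 4 mm, and the bottles and the timer stand within 15 mm of where they stood (all of step 2 and value of joint box_lid below 0.004 m and linear speed of each of cap_1, cap_2, cap_3, bottle_1, bottle_2, bottle_3, bench_timer below 0.03 m/s and distance of each of bottle_1, bottle_2, bottle_3, bench_timer from where it was at the start of the episode below 0.015 m); the robot touches nothing.
It fails at once if a cap is lifted (more than 17 mm above its place on the deck) (z of any of cap_1, cap_2, cap_3 in the frame of sweep_tray above 0.082 m).
It fails at once if a bottle or the timer is pushed more than 15 mm or knocked over (distance of any of bottle_1, bottle_2, bottle_3, bench_timer from where it was at the start of the episode above 0.015 m or angle between any of bottle_1, bottle_2, bottle_3's own z axis and vertical above 0.35 rad).
It also fails if it takes over 54 s, if anything falls off the work surface, if the arm or the gripper's body presses on something with over 40 N, if the wrist force passes 120 N, or if a joint passes its speed limit or range.

ROBOT

A 6-joint arm with a two-finger parallel gripper is mounted at the origin on a cart in front of the work surface, level with it; the furniture and walls round the work are solid. World frame = base frame: x ahead of the robot, y to its left, z up, the work surface at z = 0. Lengths are in mm, angles in rad, forces in N, time in s.
With the tool pointing down it reaches from about 275 to 750 mm from the base axis. Payload 10.2 kg.
Tool frame: the origin (TCP) lies at the centre of the arm's flange, where the gripper is bolted on; the fingertips stand 173 mm ahead of it and the grasp point (between the pads) lies 155 mm ahead of it; z points along the fingers, y is the line along which they close (so a half turn about z gives the same grasp; the last joint's range is limited). The gripper opens to 85 mm and grips with 20 to 120 N. Pads are 22 mm wide; open, the fingers measure 114 mm over their backs; the gripper's body (76 mm by 85 mm) begins 54 mm behind the grasp point. The pads swing forward as they close: fully open they stand 13 mm farther back than shut.
Start: joints at [1.084, 0.313, 1.498, -0, 1.331, -0.223], TCP at [136.908, 506.842, 404.694] pointing down, gripper open.
Joint ranges: [-2.94, 2.94], [-0.97, 2.17], [0.19, 2.56], [-1.23, 4.37], [0.02, 3.11], [-2.88, 2.88]. Speed limits (rad/s): [2.39, 2.39, 3.01, 3.14, 3.14, 3.14].

INTERFACE

Orientations are given as a unit quaternion [w, x, y, z].
In Python, from rig import status, capture, camera_info, ticket gives the robot as it stands.
- The arm moves only by the shell command python3 -m crank 'ROWS' [FORCE]. ROWS is JSON, a list of rows, each a list of 7 numbers: the shift along the tool's x, y, z as a fraction of full scale, then the turn, a rotation vector about the tool's x, y, z as a fraction of full scale, then the closure, from 0 (fully open) to 1 (shut). A call has 1 to 12 rows; each row is the pose to reach, as a shift and turn from the pose commanded when the call began, along the tool's axes at that moment; what a row does not reach only later rows make up. Full scale, the value 1, is 0.1 m for a shift and 45 degrees for a turn. A row lasts 1/10 s, in which the tool goes at most 50 mm and 8.59 degrees, less where a joint would pass 70% of its speed; a pose out of reach is approached as far as the arm can. A call with a number of a shift or a turn outside -1 to 1 is refused whole. A call with a gripper value outside its range is refused whole. The fingers move at their own pace and stop on an object; FORCE is the grip in N (left out, the last holds). Time passes only in rows, so rows that repeat a pose let the fingers close. It gives the time, the measured TCP pose, the force, the opening and the grip force at its end, in the units of the state.
- status.sense(): the state, without advancing time (a new reading comes with each control period).
- capture(name): name is "scene" or "side" or "wrist"; returns (picture, depth): 420x560x3 uint8, red, green, blue; 420x560 float32, mm along the optical axis (not along the pixel's ray), 0 where there is no reading.
- camera_info(name): a dict with "K" (3x3 intrinsics, pixels), "camera_from_world" (4x4, takes a point from world to camera coordinates). Camera axes: x right, y up, looking along -z (the intrinsics and any distortion apply to the point x, -y, -z); pixel columns grow to the right and rows downward; lengths in mm; the calibration is good to about 2 mm. A picture is of the moment at which its call begins: read the wrist's pose just before it. camera_info takes no time and is no camera call; for the wrist camera it gives the pose at the moment of the call.
- ticket.finish_job(): hands the job in; it is judged then, once.
The state is a dict: "time_s": time; "joints": joint angles; "dq": joint speeds; "tau": joint torques, N m; "eef_pos": TCP position; "ee_rot": TCP orientation; "force": force on the tool from outside, world axes, zero at the start; "wrist_torque": the same for the moment, N m; "grip_width": opening from 0.0 (shut) to 1.0 (fully open); "grip_force": force on a finger pad.
Only numpy, scipy, OpenCV 4.12 (cv2) and the standard library are available. Lean on these libraries where they do the work, as an engineer would, in place of code of your own. Each camera call takes 0.05 s, during which the arm holds its last target. There are 200 camera calls.

## Working session

There is one attempt and no reset: what is moved stays moved. The work goes in short steps, Python scripts to look and compute and a shell command to move; the robot and the scene stay as the last step left them, time stands still between calls to the robot, and variables do not carry over. Pictures are saved under pics/ and viewed, at most 10 in all, crops included, and the job is handed in when it is done.

```bash
ls; mkdir -p pics; python3 - <<'E'
from rig import status,capture,camera_info
import cv2,numpy as np
s=status.sense();print(s)
for n in("scene","side"):
    p,d=capture(n);cv2.imwrite(f"pics/{n}0.png",p[:,:,::-1]);np.save(f"pics/{n}0.npy",d)
    print(n,{k:np.round(np.array(v),3).tolist() for k,v in camera_info(n).items() if k!='x'})
E
```

```text
pics
{'time_s': 0.0, 'joints': array([ 1.08366967e+00,  3.13450998e-01,  1.49843498e+00, -4.08252555e-05,
        1.33103972e+00, -2.23399260e-01]), 'dq': array([ 9.14892118e-04, -4.05810158e-06,  1.42508732e-03,  4.61648633e-04,
        4.63916012e-04, -1.01826509e-03]), 'tau': array([ 1.01393875e-03, -4.12285924e+01, -2.59725237e+01, -1.93125734e-04,
        4.30302156e-03,  7.20641765e-06]), 'eef_pos': array([136.85219617, 506.80672742, 404.13521821]), 'ee_rot': array([-2.13252436e-04,  1.31477041e-01,  9.91318992e-01, -6.31794372e-04]), 'force': array([0.42506754, 0.32078225, 1.03447432]), 'wrist_torque': array([-0.02739297, -0.00508052,  0.00284095]), 'grip_force': 0.0, 'grip_width': 1.0057513354086087}
scene {'K': [[542.158, 0.0, 281.333], [0.0, 542.158, 210.186], [0.0, 0.0, 1.0]], 'camera_from_world': [[0.833, -0.554, -0.007, -381.531], [0.386, 0.572, 0.723, -392.789], [-0.397, -0.605, 0.691, -574.871], [0.0, 0.0, 0.0, 1.0]]}
side {'K': [[480.349, 0.0, 277.241], [0.0, 480.349, 209.503], [0.0, 0.0, 1.0]], 'camera_from_world': [[-0.914, -0.405, 0.012, 622.7], [0.146, -0.301, 0.942, -108.423], [-0.378, 0.863, 0.335, -880.259], [0.0, 0.0, 0.0, 1.0]]}
```

View pics/scene0.png

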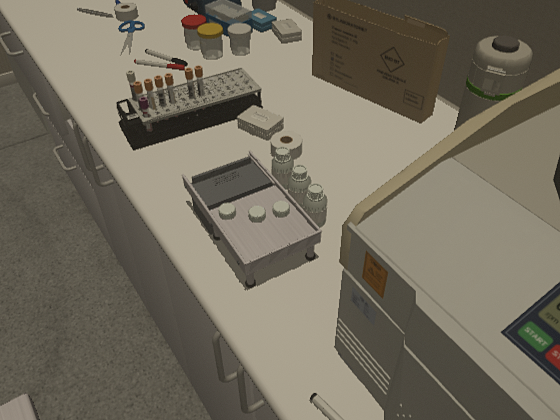

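View pics/side0.png

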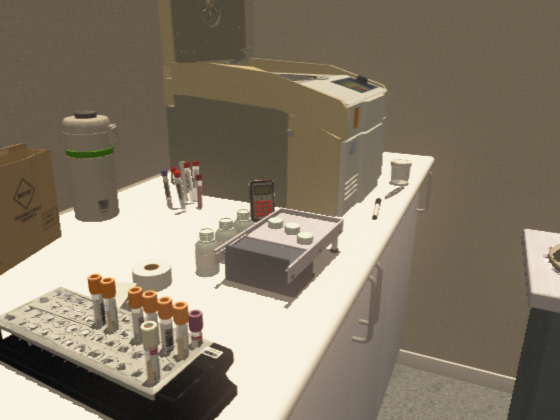

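The scene view shows the tray at about (185–320, 155–285), with caps at (228,212), (257,214) and (281,209). The dark lid is at about (230,183), and the bottles are at (283,165), (300,183) and (315,205). I'll zoom in to get precise corners.

```bash
cat > h.py <<'E'
import numpy as np,cv2
from rig import status,capture,camera_info
def cast(info,px,z):
    K=np.array(info["K"]);T=np.array(info["camera_from_world"]);R,t=T[:3,:3],T[:3,3]
    C=-R.T@t;out=[]
    for u,v in np.atleast_2d(px):
        d=np.linalg.solve(K,[u,v,1.]);d=R.T@(d*[1,-1,-1]);out.append(C+d*(z-C[2])/d[2])
    return np.array(out)
def proj(info,P):
    K=np.array(info["K"]);T=np.array(info["camera_from_world"])
    p=np.atleast_2d(P)@T[:3,:3].T+T[:3,3];p=p*[1,-1,-1];p=p@K.T;return p[:,:2]/p[:,2:]
E
python3 - <<'E'
import cv2
p=cv2.imread("pics/scene0.png")[145:290,175:335];q=cv2.resize(p,None,fx=5,fy=4,interpolation=cv2.INTER_CUBIC);q=cv2.resize(p,(660,598),interpolation=cv2.INTER_CUBIC)
cv2.imwrite("pics/crop0.png",q)
E
```

```text
(no output)
```

View pics/crop0.png

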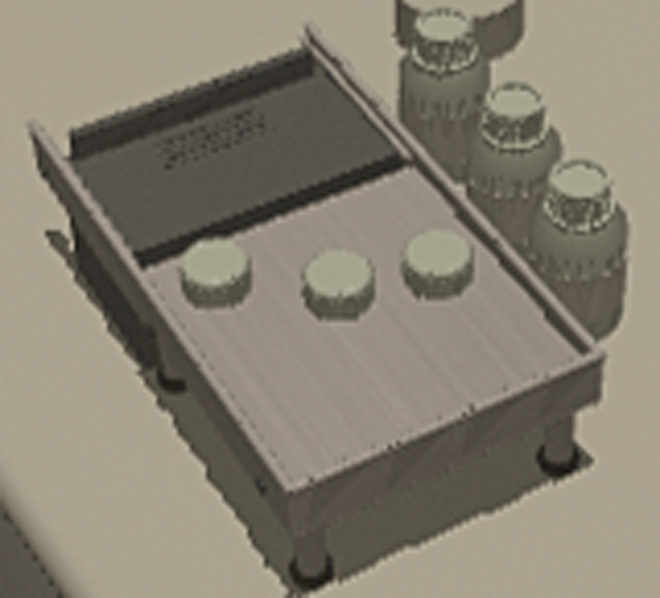

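The crop (×4.125) shows the rim-top corners at (290,493), (604,354), (33,122) and (307,25). Cap tops are at (216,262), (339,275) and (438,251), and the lip's top edge runs from (72,133) to (305,50).

```bash
python3 - <<'E'
from h import *
i=camera_info("scene");f=lambda a:np.array(a)/4.125+[175,145]
c=cast(i,f([(290,490),(604,352),(33,122),(307,25)]),68)[:,:2];print(c.round(1))
M=np.array([[-68,-73],[68,-73],[-68,167],[68,167]],float)
# rigid 2D fit
a,b=M.mean(0),c.mean(0);U,S,V=np.linalg.svd((M-a).T@(c-b));R=V.T@U.T
t=b-R@a;print("yaw",np.degrees(np.arctan2(R[1,0],R[0,0])),"origin",t,"res",(M@R.T+t-c).round(1).tolist())
print(np.linalg.norm(c[0]-c[1]),np.linalg.norm(c[0]-c[2]),np.linalg.norm(c[1]-c[3]))
tr=lambda px,z:((cast(i,f(px),z)[:,:2]-t)@R).round(1)
print("caps",tr([(216,258),(339,271),(438,248)],72))
print("lip",tr([(72,135),(305,50)],72))
print("lid edge",tr([(145,262),(408,162)],58))
print("bottle tops",tr([(445,20),(517,100),(583,178)],78))
d=np.load("pics/scene0.npy")
for px in [(216,258),(339,271),(438,248),(340,400),(250,180)]:
    u,v=f(px).astype(int);T=np.array(i["camera_from_world"]);P=np.linalg.solve(np.array(i["K"]),[f(px)[0],f(px)[1],1])*d[v,u]*[1,-1,-1]
    print((T[:3,:3].T@(P-T[:3,3])).round(1))
E
```

```text
[[484.4 134.8]
 [618.9 127.2]
 [499.3 372.4]
 [630.8 364.7]]
yaw -3.229450651658188 origin [555.71212454 202.84070257] res [[-0.7, -1.0], [0.6, -1.1], [-2.0, 1.0], [2.2, 1.0]]
134.6997633444355 238.07151674029495 237.79948338014268
caps [[-38.   46.5]
 [  0.2  15.1]
 [ 40.3   6.6]]
lip [[-56.6 145.1]
 [ 54.4 145.8]]
lid edge [[-58.   72.9]
 [ 63.8  71.9]]
bottle tops [[114.  126. ]
 [111.9  62.7]
 [108.6   6.7]]
[520.9 252.5  70.9]
[558.5 220.9  68.7]
[597.  208.2  70.8]
[528.2 172.2  55.6]
[562.5 299.1  57.5]
```

```bash
cat >> h.py <<'E'
from scipy.spatial.transform import Rotation as Ro
YAW=np.radians(-3.23);O=np.array([555.7,202.8]);R2=np.array([[np.cos(YAW),-np.sin(YAW)],[np.sin(YAW),np.cos(YAW)]])
Rd=Ro.from_matrix(np.column_stack([[*-R2[:,1],0],[*-R2[:,0],0],[0,0,-1]])) # tool x=-tray y, y=-tray x
Rd=Rd*Ro.from_euler('z',180,degrees=True)  # tool x=+tray y, y=+tray x
def plan(*targets):
    s=status.sense();q=s["ee_rot"];Rc=Ro.from_quat([q[1],q[2],q[3],q[0]]);p=s["eef_pos"]
    tp=(p[:2]-O)@R2;print("t",round(s["time_s"],2),"now tray",tp.round(1),"tip z",round(p[2]-173,1),"F",s["force"].round(1),"grip",round(s["grip_width"],2))
    print("turn",((Rc.inv()*Rd).as_rotvec()/np.radians(45)).round(3))
    for x,y,z in targets:
        w=np.array([*(R2@[x,y]+O),z+173]);print((x,y,z),"shift",(Rc.inv().apply(w-p)/100).round(3))
E
python3 - <<'E'
from h import *
plan((0,110,110))
i=camera_info("scene");d=np.load("pics/scene0.npy");T=i["camera_from_world"];T=np.array(T)
v,u=np.nonzero(d);P=np.linalg.solve(np.array(i["K"]),np.vstack([u,v,np.ones_like(u)]))*d[v,u]
P=(P.T*[1,-1,-1]-T[:3,3])@T[:3,:3]
t=(P[:,:2]-O)@R2
for y0 in range(150,420,30):
    for x0 in (-150,-70,0,70,150):
        m=(t[:,1]>y0)&(t[:,1]<y0+30)&(t[:,0]>x0)&(t[:,0]<x0+75)
        print(y0,x0,m.sum(),np.round(P[m,2].max()) if m.any() else None,end=' | ')
    print()
E
```

```text
t 0.1 now tray [-435.3  279.9] tip z 231.2 F [-0.4 -0.3  1.2] grip 1.0
turn [-1.000e-03  1.000e-03  1.736e+00]
(0, 110, 110) shift [-4.61  -0.765  1.212]
150 -150 1016 3.0 | 150 -70 140 71.0 | 150 0 44 71.0 | 150 70 18 2.0 | 150 150 381 30.0 | 
180 -150 953 3.0 | 180 -70 89 4.0 | 180 0 0 None | 180 70 162 31.0 | 180 150 300 32.0 | 
210 -150 1043 2.0 | 210 -70 168 3.0 | 210 0 76 3.0 | 210 70 194 30.0 | 210 150 237 33.0 | 
240 -150 1005 3.0 | 240 -70 362 4.0 | 240 0 345 4.0 | 240 70 324 4.0 | 240 150 202 30.0 | 
270 -150 973 3.0 | 270 -70 352 3.0 | 270 0 325 3.0 | 270 70 401 29.0 | 270 150 332 31.0 | 
300 -150 924 3.0 | 300 -70 322 3.0 | 300 0 309 5.0 | 300 70 410 31.0 | 300 150 160 31.0 | 
330 -150 901 3.0 | 330 -70 321 3.0 | 330 0 293 4.0 | 330 70 256 63.0 | 330 150 132 59.0 | 
360 -150 1053 67.0 | 360 -70 1217 104.0 | 360 0 1009 64.0 | 360 70 945 66.0 | 360 150 504 66.0 | 
390 -150 884 67.0 | 390 -70 891 128.0 | 390 0 858 127.0 | 390 70 456 125.0 | 390 150 216 65.0 |
```

```bash
python3 -m crank '[[-0.3,0,0,0,0,0.18,1],[-0.6,0,0,0,0,0.36,1],[-1,-0.1,0,0,0,0.54,1],[-1,-0.15,0,0,0,0.72,1],[-1,-0.15,0,0,0,0.9,1],[-1,-0.15,0,0,0,1,1]]' 40
python3 -c "from h import *;plan((0,110,110))"
```

```text
time_s: 0.7
eef_pos: [229.8, 466.0, 404.4]
ee_rot: [-0.0, 0.503, 0.864, -0.0]
force: [-0.0, 0.4, 0.2]
grip_width: 0.006
grip_force: 0.0
t 0.7 now tray [-340.2  244.5] tip z 231.4 F [-0.   0.4  0.2] grip 0.01
turn [-0.001  0.001  0.729]
(0, 110, 110) shift [-2.972  2.133  1.213]
```

```bash
python3 -m crank '[[-0.3,0.2,0,0,0,0.18,1],[-0.6,0.4,0.1,0,0,0.36,1],[-0.9,0.6,0.2,0,0,0.54,1],[-1,0.7,0.2,0,0,0.729,1],[-1,0.7,0.2,0,0,0.729,1]]'
python3 -c "from h import *;plan((0,110,110))"
```

```text
time_s: 1.2
eef_pos: [341.5, 413.8, 384.0]
ee_rot: [0.0, 0.726, 0.687, -0.001]
force: [-0.5, 0.2, 1.1]
grip_width: -0.001
grip_force: 0.0
t 1.2 now tray [-225.8  198.6] tip z 211.0 F [-0.5  0.2  1.1] grip -0.0
turn [-0.001  0.001  0.002]
(0, 110, 110) shift [-0.889  2.257  1.009]
```

```bash
python3 -m crank '[[-0.2,0.4,0.1,0,0,0,1],[-0.4,0.8,0.2,0,0,0,1],[-0.5,1,0.3,0,0,0,1],[-0.5,1,0.3,0,0,0,1]]'
python3 -m crank '[[-0.2,0.4,0.1,0,0,0,1],[-0.3,0.8,0.2,0,0,0,1],[-0.4,1,0.4,0,0,0,1],[-0.4,1,0.4,0,0,0,1]]'
python3 - <<'E'
from h import *
plan((0,110,110),(0,110,63))
p,d=capture("scene");cv2.imwrite("pics/scene1.png",cv2.resize(p[80:300,140:360,::-1],(600,600)))
E
```

```text
time_s: 1.6
eef_pos: [438.4, 358.5, 353.2]
ee_rot: [-0.0, 0.724, 0.69, -0.001]
force: [-0.4, 1.1, 0.3]
grip_width: 0.0
grip_force: 0.0
time_s: 2.0
eef_pos: [535.6, 314.0, 312.2]
ee_rot: [-0.001, 0.724, 0.689, -0.002]
force: [-1.3, -0.9, -0.1]
grip_width: -0.0
grip_force: 0.0
t 2.0 now tray [-26.3 109.9] tip z 139.2 F [-1.3 -0.9 -0.1] grip -0.0
turn [-0.005  0.002  0.009]
(0, 110, 110) shift [-0.001  0.264  0.291]
(0, 110, 63) shift [0.    0.266 0.761]
```

View pics/scene1.png

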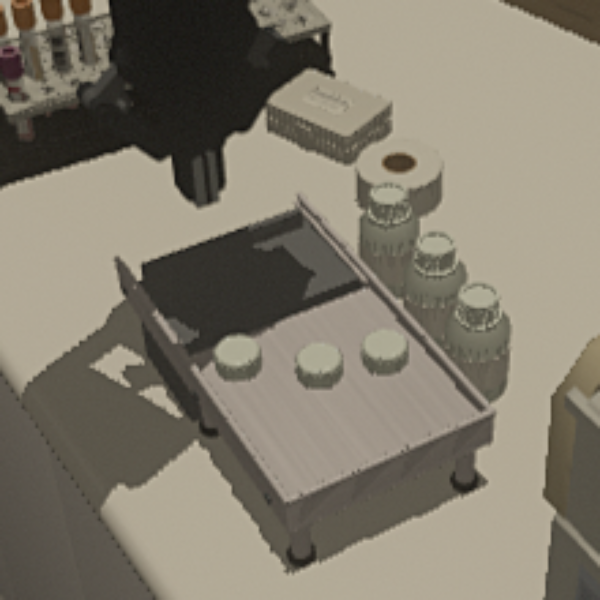

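The closed fingers, with tips at about (207,203) in the crop, hang above the lid and the caps haven't moved. I'll descend next.

```bash
python3 -m crank '[[0,0.13,0.2,0,0,0.005,1],[0,0.26,0.45,0,0,0.01,1],[0,0.26,0.65,0,0,0.01,1],[0,0.26,0.74,0,0,0.01,1],[0,0.26,0.74,0,0,0.01,1]]'
python3 -c "from h import *;plan((0,185,64))"
```

```text
time_s: 2.55
eef_pos: [560.0, 314.2, 240.7]
ee_rot: [-0.0, 0.727, 0.687, -0.001]
force: [0.3, -0.0, 0.3]
grip_width: 0.001
grip_force: 0.0
t 2.55 now tray [ -2.  111.5] tip z 67.7 F [ 0.3 -0.   0.3] grip 0.0
turn [-0.002  0.     0.   ]
(0, 185, 64) shift [0.735 0.02  0.037]
```

```bash
python3 -m crank '[[0.05,0,0.03,0,0,0,1],[0.12,0.02,0.03,0,0,0,1],[0.2,0.02,0.03,0,0,0,1],[0.28,0.02,0.03,0,0,0,1],[0.36,0.02,0.03,0,0,0,1],[0.44,0.02,0.03,0,0,0,1],[0.52,0.02,0.03,0,0,0,1],[0.6,0.02,0.03,0,0,0,1],[0.66,0.02,0.03,0,0,0,1],[0.7,0.02,0.03,0,0,0,1],[0.72,0.02,0.03,0,0,0,1],[0.72,0.02,0.03,0,0,0,1]]'
python3 -c "from h import *;plan((0,187,64))"
```

```text
time_s: 3.75
eef_pos: [567.3, 385.1, 237.5]
ee_rot: [-0.0, 0.728, 0.686, -0.0]
force: [-0.2, 0.7, 0.2]
grip_width: -0.003
grip_force: 0.0
t 3.75 now tray [  1.3 182.7] tip z 64.5 F [-0.2  0.7  0.2] grip -0.0
turn [-0.001 -0.    -0.003]
(0, 187, 64) shift [ 0.043 -0.013  0.005]
```

```bash
python3 -m crank '[[0.02,0,0,0,0,0,1],[0.04,0,0,0,0,0,1],[0.06,0,0,0,0,0,1],[0.06,0,0,0,0,0,1]]'
python3 - <<'E'
from h import *
plan((0,170,64))
p,d=capture("scene");cv2.imwrite("pics/scene2.png",cv2.resize(p[80:300,140:360,::-1],(600,600)))
E
```

```text
time_s: 4.15
eef_pos: [567.7, 391.0, 237.5]
ee_rot: [-0.0, 0.728, 0.686, -0.0]
force: [-0.7, -0.3, -0.9]
grip_width: -0.001
grip_force: 0.3
t 4.15 now tray [  1.3 188.6] tip z 64.5 F [-0.7 -0.3 -0.9] grip -0.0
turn [-0.001  0.    -0.003]
(0, 170, 64) shift [-0.186 -0.013  0.005]
```

View pics/scene2.png

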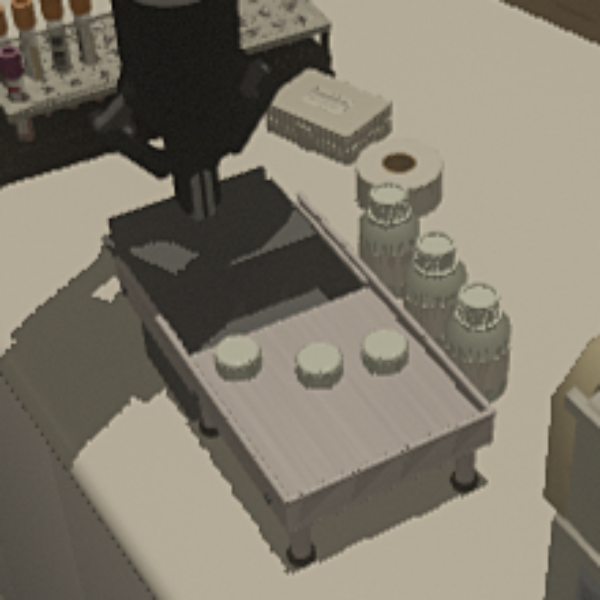

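The lid is nearly fully open, with the lip at (108,220)–(265,170) in the crop, and the caps are untouched. I'll lift and go behind the farthest-back cap.

```bash
python3 -m crank '[[-0.05,0,-0.15,0,0,0,0.88],[-0.2,0.1,-0.35,0,0,0,0.88],[-0.5,0.2,-0.4,0,0,0,0.88],[-0.85,0.3,-0.4,0,0,0,0.88],[-1,0.4,-0.4,0,0,0,0.88],[-1,0.4,-0.4,0,0,0,0.88]]'
python3 -m crank '[[-0.3,0,0,0,0,0,0.88],[-0.7,0,0,0,0,0,0.88],[-1,0,0,0,0,0,0.88],[-1,0,0,0,0,0,0.88],[-1,0,0,0,0,0,0.88]]'
python3 - <<'E'
from h import *
plan((40,-27,63),(40,-27,80))
p,d=capture("scene");i=camera_info("scene")
f=lambda a:np.array(a)*220/600+[140,80]
print("lip",((cast(i,f([(108,217),(265,168)]),72)[:,:2]-O)@R2).round(1))
E
```

```text
time_s: 4.8
eef_pos: [603.0, 286.6, 278.8]
ee_rot: [0.0, 0.729, 0.685, 0.001]
force: [0.2, -0.2, 0.3]
grip_width: 0.122
grip_force: 0.0
time_s: 5.3
eef_pos: [596.0, 189.5, 278.2]
ee_rot: [-0.0, 0.728, 0.686, 0.0]
force: [0.5, 0.5, 0.0]
grip_width: 0.12
grip_force: 0.0
t 5.3 now tray [ 40.9 -11. ] tip z 105.2 F [0.5 0.5 0. ] grip 0.12
turn [ 0.001 -0.001 -0.003]
(40, -27, 63) shift [-0.16  -0.009  0.422]
(40, -27, 80) shift [-0.16  -0.009  0.252]
lip [[-56.1 203.6]
 [ 57.5 198.5]]
```

```bash
python3 -m crank '[[-0.18,0,0.05,0,0,0,0.88],[-0.19,0,0.2,0,0,0,0.88],[-0.19,0,0.36,0,0,0,0.88],[-0.19,0,0.42,0,0,0,0.88],[-0.19,0,0.42,0,0,0,0.88]]'
python3 -c "from h import *;plan((40,85,63))"
```

```text
time_s: 5.85
eef_pos: [594.6, 170.0, 234.8]
ee_rot: [-0.001, 0.727, 0.686, -0.001]
force: [-0.4, -0.4, -0.1]
grip_width: 0.122
grip_force: 0.0
t 5.85 now tray [ 40.7 -30.5] tip z 61.8 F [-0.4 -0.4 -0.1] grip 0.12
turn [-0.002  0.    -0.002]
(40, 85, 63) shift [ 1.155 -0.009 -0.012]
```

```bash
python3 -m crank '[[0.05,0,-0.01,0,0,0,0.88],[0.12,0,-0.01,0,0,0,0.88],[0.2,0,-0.01,0,0,0,0.88],[0.28,0,-0.01,0,0,0,0.88],[0.36,0,-0.01,0,0,0,0.88],[0.44,0,-0.01,0,0,0,0.88],[0.52,0,-0.01,0,0,0,0.88],[0.6,0,-0.01,0,0,0,0.88],[0.68,0,-0.01,0,0,0,0.88],[0.76,0,-0.01,0,0,0,0.88],[0.84,0,-0.01,0,0,0,0.88],[0.92,0,-0.01,0,0,0,0.88]]'
python3 -m crank '[[0.08,0,0,0,0,0,0.88],[0.15,0,0,0,0,0,0.88],[0.22,0,0,0,0,0,0.88],[0.22,0,0,0,0,0,0.88]]'
python3 -m crank '[[0,0,-0.2,0,0,0,0.88],[-0.1,-0.1,-0.4,0,0,0,0.88],[-0.4,-0.3,-0.42,0,0,0,0.88],[-0.8,-0.4,-0.42,0,0,0,0.88],[-1,-0.4,-0.42,0,0,0,0.88],[-1,-0.4,-0.42,0,0,0,0.88]]'
python3 - <<'E'
from h import *
plan((0,-22,63))
p,d=capture("scene");cv2.imwrite("pics/scene3.png",cv2.resize(p[80:300,140:360,::-1],(600,600)))
E
```

```text
time_s: 7.05
eef_pos: [600.2, 262.4, 236.7]
ee_rot: [-0.0, 0.728, 0.686, -0.0]
force: [-0.4, 0.1, -0.0]
grip_width: 0.121
grip_force: 0.0
time_s: 7.45
eef_pos: [601.4, 284.5, 236.6]
ee_rot: [-0.0, 0.727, 0.686, 0.0]
force: [-0.1, -0.8, -0.5]
grip_width: 0.122
grip_force: 0.0
time_s: 8.05
eef_pos: [555.7, 183.9, 279.1]
ee_rot: [0.0, 0.729, 0.685, -0.0]
force: [-0.6, 0.4, -0.3]
grip_width: 0.117
grip_force: 0.0
t 8.05 now tray [  1.1 -18.8] tip z 106.1 F [-0.6  0.4 -0.3] grip 0.12
turn [ 0.     0.    -0.007]
(0, -22, 63) shift [-0.032 -0.011  0.431]
```

View pics/scene3.png

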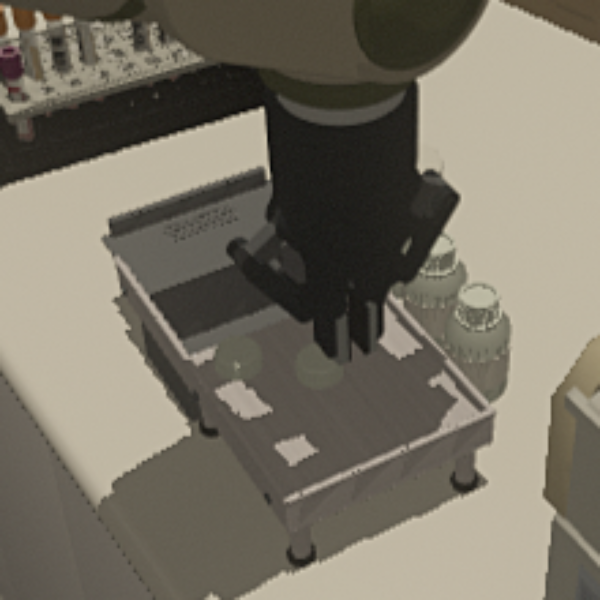

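Caps 1 and 2 are still in place at (238,355) and (320,365) in the crop, and cap 3 has left the deck. Cap 2 is next.

```bash
python3 -m crank '[[-0.04,-0.01,0.1,0,0,0,0.88],[-0.04,-0.01,0.25,0,0,0,0.88],[-0.04,-0.01,0.38,0,0,0,0.88],[-0.04,-0.01,0.42,0,0,0,0.88],[-0.04,-0.01,0.42,0,0,0,0.88]]'
python3 -m crank '[[0.05,0,0,0,0,0,0.88],[0.12,0,0,0,0,0,0.88],[0.2,0,0,0,0,0,0.88],[0.28,0,0,0,0,0,0.88],[0.36,0,0,0,0,0,0.88],[0.44,0,0,0,0,0,0.88],[0.52,0,0,0,0,0,0.88],[0.6,0,0,0,0,0,0.88],[0.68,0,0,0,0,0,0.88],[0.76,0,0,0,0,0,0.88],[0.84,0,0,0,0,0,0.88],[0.92,0,0,0,0,0,0.88]]'
python3 -m crank '[[0.08,0,0,0,0,0,0.88],[0.15,0,0,0,0,0,0.88],[0.15,0,0,0,0,0,0.88]]'
python3 -m crank '[[0,0,-0.2,0,0,0,0.88],[-0.1,-0.1,-0.4,0,0,0,0.88],[-0.4,-0.3,-0.42,0,0,0,0.88],[-0.75,-0.38,-0.42,0,0,0,0.88],[-0.75,-0.38,-0.42,0,0,0,0.88]]'
python3 -c "from h import *;plan((-38,9,63))"
```

```text
time_s: 8.6
eef_pos: [554.4, 182.6, 235.8]
ee_rot: [-0.0, 0.727, 0.686, -0.001]
force: [-0.7, -0.4, 0.5]
grip_width: 0.123
grip_force: 0.0
time_s: 9.8
eef_pos: [559.9, 274.7, 236.7]
ee_rot: [-0.0, 0.728, 0.686, -0.0]
force: [-0.0, -0.4, 0.5]
grip_width: 0.119
grip_force: 0.0
time_s: 10.1
eef_pos: [560.7, 289.9, 236.6]
ee_rot: [-0.0, 0.727, 0.686, 0.0]
force: [-0.0, -0.6, 0.3]
grip_width: 0.119
grip_force: 0.0
time_s: 10.6
eef_pos: [517.7, 213.7, 279.0]
ee_rot: [0.0, 0.728, 0.685, -0.001]
force: [-0.3, 0.8, -0.1]
grip_width: 0.122
grip_force: 0.0
t 10.6 now tray [-38.6   8.8] tip z 106.0 F [-0.3  0.8 -0.1] grip 0.12
turn [-0.001  0.001 -0.006]
(-38, 9, 63) shift [0.003 0.006 0.43 ]
```

```bash
python3 -m crank '[[0,0,0.1,0,0,0,0.88],[0,0,0.25,0,0,0,0.88],[0,0,0.38,0,0,0,0.88],[0,0,0.43,0,0,0,0.88],[0,0,0.43,0,0,0,0.88]]'
python3 -m crank '[[0.05,0,0,0,0,0,0.88],[0.12,0,0,0,0,0,0.88],[0.2,0,0,0,0,0,0.88],[0.28,0,0,0,0,0,0.88],[0.36,0,0,0,0,0,0.88],[0.44,0,0,0,0,0,0.88],[0.52,0,0,0,0,0,0.88],[0.6,0,0,0,0,0,0.88],[0.68,0,0,0,0,0,0.88],[0.76,0,0,0,0,0,0.88],[0.78,0,0,0,0,0,0.88]]'
python3 -m crank '[[0,0,-0.2,0,0,0,0.88],[0,0,-0.5,0,0,0,0.9],[0,0.2,-0.9,0,0,0,1],[0,0.4,-1,0,0,0,1],[0,0.4,-1,0,0,0,1]]'
python3 - <<'E'
from h import *
plan((0,215,110))
i=camera_info("wrist");p,d=capture("wrist");cv2.imwrite("pics/wrist4.png",p[:,:,::-1]);np.save("pics/wrist4.npy",d)
print(proj(i,[[*(R2@[x,y]+O),58] for x,y in((-63,71),(63,71),(-63,134),(63,134))]).round())
p,d=capture("scene");cv2.imwrite("pics/scene4.png",p[:,:,::-1])
E
```

```text
time_s: 11.1
eef_pos: [518.4, 216.7, 234.6]
ee_rot: [-0.0, 0.727, 0.686, -0.001]
force: [0.5, -0.2, 0.1]
grip_width: 0.118
grip_force: 0.0
time_s: 12.2
eef_pos: [522.9, 295.1, 235.7]
ee_rot: [-0.0, 0.727, 0.686, 0.0]
force: [-0.1, -1.0, 0.6]
grip_width: 0.118
grip_force: 0.0
time_s: 12.7
eef_pos: [564.4, 291.4, 337.6]
ee_rot: [0.001, 0.728, 0.686, 0.002]
force: [0.0, 0.1, -0.4]
grip_width: 0.0
grip_force: 0.0
t 12.7 now tray [ 3.7 89. ] tip z 164.6 F [ 0.   0.1 -0.4] grip 0.0
turn [ 0.006 -0.002 -0.005]
(0, 215, 110) shift [ 1.26  -0.044  0.547]
[[178. 239.]
 [359. 238.]
 [171. 147.]
 [364. 146.]]
```

View pics/wrist4.png

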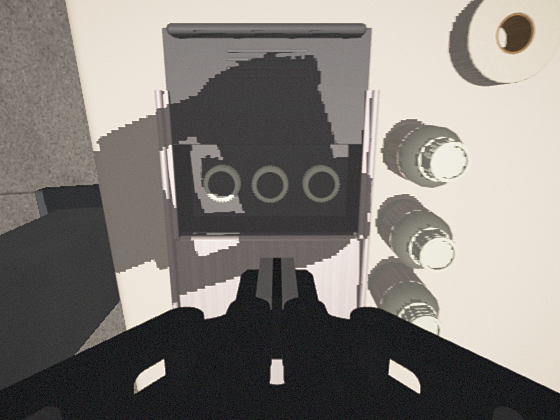

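The wrist view shows all three caps lying flat in the box at (222,184), (270,184) and (321,184), with the lip at the top at about (265,30). Next I'll go beyond the lip and push the lid shut.

```bash
python3 -m crank '[[0.2,-0.04,0.1,0,0,0,1],[0.55,-0.04,0.3,0,0,0,1],[0.9,-0.04,0.4,0,0,0,1],[1,-0.04,0.4,0,0,0,1],[1,-0.04,0.4,0,0,0,1]]'
python3 -m crank '[[0.2,0,0,0,0,0,1],[0.4,0,0,0,0,0,1],[0.42,0,0.2,0,0,0,1],[0.42,0,0.4,0,0,0,1],[0.42,0,0.58,0,0,0,1],[0.42,0,0.6,0,0,0,1],[0.42,0,0.6,0,0,0,1]]'
python3 -c "from h import *;plan((0,185,65),(0,155,65))"
```

```text
time_s: 13.3
eef_pos: [563.9, 393.1, 294.4]
ee_rot: [-0.0, 0.727, 0.687, -0.001]
force: [0.4, 0.1, -1.0]
grip_width: -0.003
grip_force: 0.0
time_s: 14.0
eef_pos: [567.6, 433.1, 236.3]
ee_rot: [0.0, 0.728, 0.686, -0.0]
force: [-0.2, -0.3, 0.7]
grip_width: 0.0
grip_force: 0.0
t 14.0 now tray [ -1.1 230.6] tip z 63.3 F [-0.2 -0.3  0.7] grip 0.0
turn [-0.     0.    -0.004]
(0, 185, 65) shift [-0.456  0.013 -0.017]
(0, 155, 65) shift [-0.756  0.014 -0.017]
```

```bash
python3 -m crank '[[-0.08,0.01,-0.01,0,0,0,1],[-0.16,0.01,-0.01,0,0,0,1],[-0.24,0.01,-0.01,0,0,0,1],[-0.32,0.01,-0.01,0,0,0,1],[-0.4,0.01,-0.01,0,0,0,1],[-0.48,0.01,-0.01,0,0,0,1],[-0.56,0.01,-0.01,0,0,0,1],[-0.63,0.01,-0.01,0,0,0,1],[-0.69,0.01,-0.01,0,0,0,1],[-0.73,0.01,-0.01,0,0,0,1],[-0.75,0.01,-0.01,0,0,0,1],[-0.75,0.01,-0.01,0,0,0,1]]'
python3 -m crank '[[-0.01,0,0,0,0,0,1],[-0.02,0,0,0,0,0,1],[-0.02,0,0,0,0,0,1]]'
python3 -c "from h import *;plan((0,152,65))"
```

```text
time_s: 15.2
eef_pos: [563.9, 358.7, 236.4]
ee_rot: [0.0, 0.728, 0.686, -0.001]
force: [-0.6, -1.0, 0.9]
grip_width: -0.003
grip_force: 0.0
time_s: 15.5
eef_pos: [563.6, 357.4, 236.5]
ee_rot: [-0.0, 0.728, 0.686, 0.0]
force: [0.1, 4.7, -2.2]
grip_width: 0.001
grip_force: 2.4
t 15.5 now tray [ -0.8 154.8] tip z 63.5 F [ 0.1  4.7 -2.2] grip 0.0
turn [-0.    -0.001 -0.003]
(0, 152, 65) shift [-0.028  0.008 -0.015]
```

```bash
for k in 1 2; do python3 -m crank '[[-0.01,0,0,0,0,0,1],[-0.02,0,0,0,0,0,1],[-0.02,0,0,0,0,0,1]]'; done
python3 -c "from h import *;plan()"
```

```text
time_s: 15.8
eef_pos: [563.3, 356.6, 236.6]
ee_rot: [-0.001, 0.727, 0.686, 0.002]
force: [3.4, 14.7, -5.1]
grip_width: 0.001
grip_force: 7.2
time_s: 16.1
eef_pos: [563.0, 355.8, 236.7]
ee_rot: [-0.002, 0.727, 0.686, 0.004]
force: [4.6, 24.2, -7.0]
grip_width: -0.001
grip_force: 11.8
t 16.1 now tray [ -1.4 153.2] tip z 63.7 F [ 4.6 24.2 -7. ] grip -0.0
turn [ 0.003 -0.01  -0.002]
```

Force climbs steadily against the stop, at 24 N for a 3–4 mm command, so the lid is shut. I'll back off, lift and check.

```bash
python3 -m crank '[[0.1,0,0,0,0,0,1],[0.2,0,0,0,0,0,1],[0.25,0,-0.3,0,0,0,1],[0.25,0,-0.7,0,0,0,1],[0.2,0,-1,0,0,0,1],[0,0,-1,0,0,0,1],[-0.2,0,-1,0,0,0,1],[-0.2,0,-1,0,0,0,1],[-0.2,0,-1,0,0,0,1]]'
python3 - <<'E'
from h import *
plan()
i=camera_info("wrist");p,d=capture("wrist");cv2.imwrite("pics/wrist5.png",p[:,:,::-1])
print(proj(i,[[*(R2@[x,y]+O),z] for x,y,z in((0,72,58),(0,76,58),(0,142,72),(0,146,72),(58,142,72))]).round(1))
E
```

```text
time_s: 17.0
eef_pos: [562.5, 333.1, 336.7]
ee_rot: [0.0, 0.728, 0.686, -0.0]
force: [0.3, 0.3, -1.1]
grip_width: 0.002
grip_force: 0.0
t 17.0 now tray [ -0.5 130.5] tip z 163.7 F [ 0.3  0.3 -1.1] grip 0.0
turn [-0.     0.    -0.004]
[[276.7 291. ]
 [276.7 286. ]
 [276.3 201. ]
 [276.3 194.9]
 [367.2 200.7]]
```

View pics/wrist5.png

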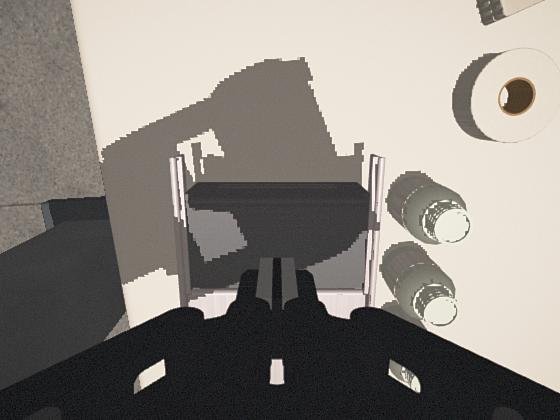

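The wrist view shows the lid plate over the mouth, meeting the deck at about row 290 as expected when shut, with the lip at rows 183–207. I'll check the lip's position in y by depth.

```bash
python3 - <<'E'
from h import *
i=camera_info("wrist");p,d=capture("wrist");T=np.array(i["camera_from_world"])
print(proj(i,[[*(R2@[0,142]+O),z] for z in (72,58,50,0)]).round(1))
for u in (230,330):
  for v in range(178,222,3):
    P=np.linalg.solve(np.array(i["K"]),[u,v,1])*d[v,u]*[1,-1,-1];P=(P-T[:3,3])@T[:3,:3]
    print(u,v,((P[:2]-O)@R2).round(1),P[2].round(1),end=' | ')
  print()
# gap rows (dark) between deck and lid
g=cv2.cvtColor(p,cv2.COLOR_RGB2GRAY)
for u in(215,340):print(g[278:302,u])
for n,v,u in(("rimL",157,178),("rimR",157,376)):print(n,((cast(i,[(u,v)],68)[0,:2]-O)@R2).round(1))
print(((cast(i,[(230,292)],58)[0,:2]-O)@R2).round(1))
E
```

```text
[[276.5 201.7]
 [276.5 197. ]
 [276.5 194.5]
 [276.5 181.8]]
230 178 [-38.3 145.2] -0.7 | 230 181 [-38.4 142.7] -0.8 | 230 184 [-36.4 143.1] 15.3 | 230 187 [-34.9 143.2] 28.3 | 230 190 [-34.2 142.1] 34.0 | 230 193 [-33.  141.9] 44.1 | 230 196 [-30.6 144. ] 63.7 | 230 199 [-29.7 143.7] 71.2 | 230 202 [-29.7 141.8] 71.7 | 230 205 [-29.8 139.8] 71.6 | 230 208 [-31.8 134.2] 57.0 | 230 211 [-31.6 132.4] 58.5 | 230 214 [-31.7 130.4] 58.8 | 230 217 [-31.9 128. ] 57.6 | 230 220 [-31.8 126.2] 58.8 | 
330 178 [ 44. 145.] -0.1 | 330 181 [ 44.1 142.5] -0.1 | 330 184 [ 41.8 143. ] 16.1 | 330 187 [ 40.1 143. ] 28.5 | 330 190 [ 39.4 141.8] 33.9 | 330 193 [ 38.  141.7] 44.0 | 330 196 [ 35.3 143.8] 63.5 | 330 199 [ 34.2 143.5] 71.0 | 330 202 [ 34.2 141.6] 71.5 | 330 205 [ 34.1 139.9] 72.9 | 330 208 [ 36.3 134.3] 58.3 | 330 211 [ 36.5 132.1] 57.8 | 330 214 [ 36.4 130.1] 58.5 | 330 217 [ 36.5 128. ] 58.3 | 330 220 [ 36.6 125.9] 58.5 | 
[ 58  58  57  62  60  63  56  57  55  58  63  86 111 148 174 204 236 232
 229 230 230 230 229 228]
[126 127 129 128 126 126 125 123 125 127 122  83 106 152 173 203 232 232
 223 224 224 221 221 223]
rimL [-61.9 170.1]
rimR [ 62.7 169.8]
[-33.8  71.8]
```

The lip's outer face measures about 144 mm. The guide ends read about 3 mm long as well (170 against 167), so the corrected lip position is about 141–142 mm, which means shut. The lid also hit a hard stop. I'm handing in.

```bash
python3 -c "from rig import ticket;print(ticket.finish_job())"
```

```text
the job is handed in; nothing more can be done
None
```

I swept all three caps into the waste box, pushed the lid shut against its stop without disturbing the bottles or timer as far as I could see, and handed the job in at about 17 s; no verdict came back.

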